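# Set a distance sensor on its jig and hold the reflector arm at 100 mm

### The arm

A 7-joint arm with a two-finger parallel gripper is mounted at the origin on a cart in front of the work surface, level with it; the furniture and walls round the work are solid. World frame = base frame: x ahead of the robot, y to its left, z up, the work surface at z = 0. Lengths are in m, angles in rad, forces in N, time in s.
With the tool pointing down it reaches from about 0.4 to 0.85 m from the base axis. Payload 4.4 kg.
Tool frame: the origin (TCP) lies on the mounting face of the last link; the fingertips stand 199 mm ahead of it and the grasp point (between the pads) lies ctrl.grip_point_offset ahead of it (ctrl.grip_point_offset is the distance from the TCP to the grasp point, in m); x points along the fingers, y is the direction in which the jaws open and shut, and the axes are right-handed (so a half turn about x gives the same grasp; the last joint's range is limited). The gripper opens to 94 mm and grips with 3 to 60 N. Pads are 16 mm wide; open, the fingers measure 119 mm over their backs; the gripper's body (75 mm by 177 mm) begins 78 mm behind the grasp point.
Start: joints at [1.047, 0.628, 0.038, 1.517, -0.027, 0.996, -0.02], TCP at [0.287, -0.583, 0.405] pointing down, gripper open.
Joint ranges: [-3.06, 3.06], [-0.37, 2.12], [-1.25, 1.32], [0.18, 2.47], [-1.1, 4.24], [0.23, 1.98], [-2.94, 2.94]. Speed limits (rad/s): [2.57, 2.57, 3.14, 3.14, 3.14, 3.14, 3.14].

### API

Orientations are given as a unit quaternion [x, y, z, w].
In Python, from station import telemetry, imaging, close_job, ctrl gives the robot as it stands.
- The arm moves only by the shell command python3 -m creep 'ROWS' [OPENING] [FORCE]. ROWS is JSON, a list of rows, each a list of 2 entries, a list of its own where there are three numbers: the shift along the tool's x, y, z in mm, then the turn, a rotation vector about the tool's x, y, z in rad. In form: [[[x, y, z], [wx, wy, wz]], ...]. A call has 1 to 10 rows; each row is the pose to reach, as a shift and turn from the pose commanded when the call began, along the tool's axes at that moment; what a row does not reach only later rows make up. A row lasts 1/8 s, in which the tool goes at most 62.5 mm and 10.7 degrees, less where a joint would pass 70% of its speed; a pose out of reach is approached as far as the arm can. A call with a gripper value outside its range is refused whole. OPENING is the gripper's target within -1 to 1 (shut at 1, half-way at 0, fully open at -1), set as the call begins (- or left out, the last holds). The fingers move at their own pace and stop on an object; FORCE is the grip in N (left out, the last holds). Time passes only in rows, so rows that repeat a pose let the fingers close. It gives the time, the measured TCP pose, the force and the opening at its end, in the units of the state.
- telemetry.get_obs(): the state, without advancing time (a new reading comes with each control period).
- imaging.read_camera(name): name is "side" or "top" or "wrist"; returns the picture (480x640x3 uint8, red, green, blue); there is no depth.
- imaging.camera_model(name): a dict with "intrinsics" (3x3 intrinsics, pixels), "R" (3x3) and "t" (3): a world point X has camera coordinates R X + t; the wrist camera has in their place "mount" (4x4, takes a point from camera to tool coordinates, whose origin is the TCP and whose axes are the tool frame's). Camera axes: x right, y down, z forward; pixel columns grow to the right and rows downward; lengths in m; the calibration is good to about 2 mm. The wrist camera is an equidistant fisheye: a pixel r from the principal point sees the ray r / f radians off the axis. A picture is of the moment at which its call begins: read the wrist's pose just before it. camera_model takes no time and is no camera call.
- close_job(): hands the job in, once; it reports no verdict.
The state is a dict: "time": time; "qpos": joint angles; "joint_vel": joint speeds; "effort": joint torques, N m; "position": TCP position; "tcp_rot": TCP orientation; "ft_force": force on the tool from outside, world axes, zero at the start; "wrist_torque": the same for the moment, N m; "width": finger opening in m.
Only numpy, scipy, OpenCV 4.12 (cv2) and the standard library are available. Lean on these libraries where they do the work, as an engineer would, in place of code of your own. Each camera call takes 0.05 s, during which the arm holds its last target. There are 200 camera calls.

### The job

Calibrate the distance sensor on the bench jig: set the white sensor box down (do not drop it) on the narrow raised seat of the jig's pillar, level between the two low lips and centred front to back, with its two round eyes facing the reflector plate, and let go of it. Then squeeze the round lock button on the grip head of the telescoping gauge arm to free its catch, draw the sleeve out until its edge stands at the 100 mm line of the scale (the third long line, counting the zero line) without letting it snap back, and finish while still holding it there for the reading: a spring would pull it home. Never force the arm past its catch, and leave the other things on the bench where they are.

Things in the scene. Friction and masses are not known exactly. Their poses are not given: they have to be found in the camera images.
- sensor: The loose distance sensor, a white box 55 (own x) x 75 (own y) x 32 mm (own z), about 0.09 kg; it starts flat on the bench to the right, between the block heater and the rocker. Origin at the centre of its underside, z up. Its front, with two round dark eyes 19 mm across, is the 75 x 32 mm face on its -x side. Grasp it over the 55 mm.
- sensor_panel (a point): Centre of the sensor's front face (the one with the eyes): 27.5 mm from the sensor's origin along its own -x, 16 mm up.
- jig: Calibration jig, fixed to the bench left of and behind the balance: aluminium base plate 76 x 170 mm on rubber feet (its top at z = 22 mm), grey pillar, and a level gauge arm from the pillar along the jig's own +y (to the left and towards the robot). Origin on the bench under the pillar's centre, z up, own -x on the side towards the robot.
- seat (a point): Centre of the top of the pillar's seat, 100 mm above the bench, axes as the jig. The seat is only 36 mm deep along the arm (own y); at each end of its width (own x) is a lip 9 mm high, 5 mm thick, 82 mm apart inside. Seated, the sensor's origin is on this point, its -x axis along the jig's +y, its 75 mm between the lips; it overhangs 10 mm at front and back, where fingers can pass.
- zero_line (a point): Zero line on top of the fixed scale bar, 30 mm from the pillar's centre along the jig's +y, z = 78 mm. The bar is bare aluminium, 14 mm wide, with a black line every 10 mm on its top and -x side, long ones at 0, 50 and 100 mm; those beyond the sleeve's edge stay hidden in the sleeve until it is drawn out.
- line_100 (a point): The 100 mm line of the scale bar (top face), 130 mm from the pillar's centre along the jig's +y. It lies inside the sleeve at the start.
- sleeve_edge (a point): Top of the sleeve's reading edge, the end that looks to the pillar; at home it is at the zero line. The dark sleeve is 22 x 24 mm and 140 mm long, with a bright ring at this end; 56 mm on along +y it carries a white upright reflector plate 60 x 62 x 3 mm (top at z = 143 mm), and 120 mm on the grip head.
- grip_head (a point): Middle of the black grip head at the button's height (z = 98 mm), axes as the jig, moves with the sleeve. Head: 28 mm (own x) x 34 mm, z = 56 to 116 mm. The steel lock button, 17 mm across, stands 8 mm proud of its -x face here. Pinch from above along the jig's x, one finger on the button, one on the +x face: 36 mm wide, 31 mm with the button in.
- gauge_sleeve (a joint): How far the sleeve is drawn out along the jig's +y, in m: 0 at home (always so at the start), 0.100 at the 100 mm line, hard stop at 0.120. A return spring pulls it home with 4 to 5 N. At home a catch blocks it after 2 mm unless the button is pressed; drawn out, nothing but the hand holds it.
- lock_button (a joint): How far the lock button is pressed into the head, in m: 0 out, 0.005 fully in; 8 N to start it, 12 N fully in. The catch is free beyond 0.003. Out of its home place the catch rides on the bar and keeps the button at 0.003 even when it is not pressed.
- driver: Bystander: a loose black module box, 85 x 60 x 28 mm, on the bench behind. Leave it.
- bottle: Bystander: a loose plastic bottle with a white cap, 70 mm across, 167 mm tall. Leave it standing.
- cutters: Bystander: loose side cutters with red grips, 136 mm long, lying on the bench in front of the jig. Leave them.
Mind the look-alikes: they are no part of the job. Of the things shaped like the sensor, the white one is meant.

How it is judged:
By the outcome, as a careful person would: the job done as asked, in the order asked, and still so for the second after the job is handed in, while the arm keeps its last pose, push and grip.
It also fails if it takes over 51 s, if anything falls off the work surface, if the arm or the gripper's body presses on something with over 40 N, if the wrist force passes 120 N, or if a joint passes its speed limit or range.

## Working session

There is one attempt and no reset: what is moved stays moved. The work goes in short steps, Python scripts to look and compute and a shell command to move; the robot and the scene stay as the last step left them, time stands still between calls to the robot, and variables do not carry over. Pictures are saved under pics/ and viewed, about 8 in all and at most 12, crops included, and the job is handed in when it is done.

```bash
mkdir -p pics; ls; cat > h.py <<'E'
import numpy as np, cv2
from scipy.spatial.transform import Rotation as Rn
from station import telemetry, imaging, close_job, ctrl
def snap(name,fn=None):
    o=telemetry.get_obs(); im=imaging.read_camera(name)
    if fn: cv2.imwrite('pics/'+fn,im[:,:,::-1])
    return o,im
def ray(name,px,o=None):
    m=imaging.camera_model(name); K=np.array(m['intrinsics']); px=np.array(px,float)
    if name!='wrist':
        R=np.array(m['R']);t=np.array(m['t']); d=np.linalg.inv(K)@[*px,1]
        d=R.T@d; return -R.T@t, d/np.linalg.norm(d)
    u=(px[0]-K[0,2])/K[0,0]; v=(px[1]-K[1,2])/K[1,1]; th=np.hypot(u,v)
    d=np.array([np.sin(th)*u/max(th,1e-9),np.sin(th)*v/max(th,1e-9),np.cos(th)])
    M=np.array(m['mount']); R=Rn.from_quat(o['tcp_rot']).as_matrix()
    return R@M[:3,3]+o['position'], R@(M[:3,:3]@d)
def proj(name,X,o=None):
    m=imaging.camera_model(name); K=np.array(m['intrinsics'])
    if name!='wrist':
        p=K@(np.array(m['R'])@X+np.array(m['t'])); return p[:2]/p[2]
    M=np.array(m['mount']); R=Rn.from_quat(o['tcp_rot']).as_matrix()
    c=M[:3,:3].T@(R.T@(np.array(X)-o['position'])-M[:3,3]); r=np.hypot(c[0],c[1]); th=np.arctan2(r,c[2])
    return np.array([K[0,2]+K[0,0]*th*c[0]/r,K[1,2]+K[1,1]*th*c[1]/r])
def plane(name,px,z,o=None):
    c,d=ray(name,px,o); return c+d*(z-c[2])/d[2]
def tri(rs):
    A=sum(np.eye(3)-np.outer(d,d) for c,d in rs); b=sum((np.eye(3)-np.outer(d,d))@c for c,d in rs)
    X=np.linalg.solve(A,b); return X,[np.linalg.norm((np.eye(3)-np.outer(d,d))@(X-c))*1e3 for c,d in rs]
E
python3 - <<'E'
from h import *
np.set_printoptions(precision=4,suppress=True)
for n in('top','side','wrist'):
    o,im=snap(n,n+'0.png'); m=imaging.camera_model(n)
    if n!='wrist': print(n,-np.array(m['R']).T@m['t'],np.array(m['R'])[2])
    else: print(m)
print(ctrl.grip_point_offset,o)
E
```

```text
pics
top [ 0.3396 -0.0205  1.2449] [ 0.1308 -0.0225 -0.9912]
side [0.1061 0.8258 0.7206] [ 0.3132 -0.7609 -0.5682]
{'intrinsics': array([[371.6483,   0.    , 320.682 ],
       [  0.    , 371.6483, 241.73  ],
       [  0.    ,   0.    ,   1.    ]]), 'mount': array([[-0.0006, -0.2283,  0.9736,  0.0201],
       [ 1.    , -0.0002,  0.0005,  0.0003],
       [ 0.0001,  0.9736,  0.2283, -0.0657],
       [ 0.    ,  0.    ,  0.    ,  1.    ]])}
0.1804 {'time': 0.1, 'qpos': array([ 1.0472,  0.6292,  0.0384,  1.5182, -0.027 ,  0.9963, -0.02  ]), 'joint_vel': array([-0.0012, -0.0024,  0.0013, -0.0023, -0.0009, -0.0008, -0.    ]), 'effort': array([  0.002 , -55.0795,   1.1472, -18.712 ,  -0.0521,   0.0192,
         0.0001]), 'position': array([ 0.2872, -0.5828,  0.4039]), 'tcp_rot': array([-0.6885, -0.161 ,  0.6888, -0.1599]), 'ft_force': array([ 0.9844, -0.5961,  0.0109]), 'wrist_torque': array([-0.0242, -0.0084, -0.0009]), 'width': 0.09375294265202397}
```

View pics/top0.png

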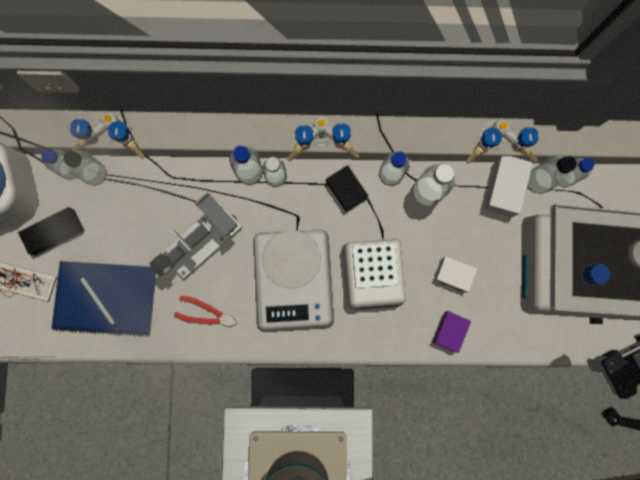

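View pics/side0.png

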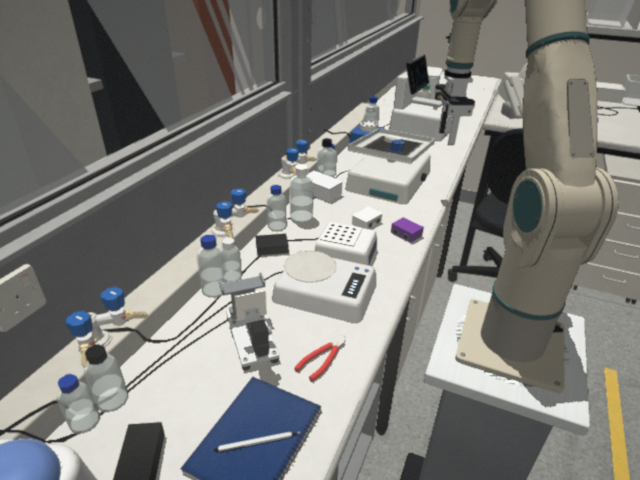

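The white boxes in the top view are at (456,275), which lies between heater and rocker and has the sensor's size, and a bigger one at (510,185) behind by the bottle. There is also a purple sensor-shaped one at (452,332). The one at (456,275) fits the description. The jig is at about (200,240) in the top view and (250,320) in the side view. I'll confirm with one enlarged composite.

```bash
python3 - <<'E'
from h import *
np.set_printoptions(precision=4,suppress=True)
t=cv2.imread('pics/top0.png'); s=cv2.imread('pics/side0.png')
def c(im,x,y,w,h): return cv2.resize(im[y:y+h,x:x+w],(400,300),interpolation=cv2.INTER_CUBIC)
# jig 120x90 crops => 3.33x ; sensor 60x45 => 6.67x
cv2.imwrite('pics/comp.png',np.vstack([np.hstack([c(t,425,250,64,48),c(s,340,200,64,48)]),np.hstack([c(t,140,188,120,90),c(s,190,275,128,96)])]))
m=(t.min(2)>195).astype(np.uint8)
x,y=432,252; sub=np.zeros_like(m); sub[252:300,430:482]=m[252:300,430:482]
k=max(cv2.findContours(sub,0,2)[0],key=cv2.contourArea); print(cv2.minAreaRect(k),cv2.contourArea(k))
b=cv2.boxPoints(cv2.minAreaRect(k)); P=np.array([plane('top',p,.032) for p in b]); print(b,P,P.mean(0),np.linalg.norm(np.diff(P,axis=0),axis=1))
E
```

```text
Traceback (most recent call last):
ValueError: max() iterable argument is empty
```

View pics/comp.png

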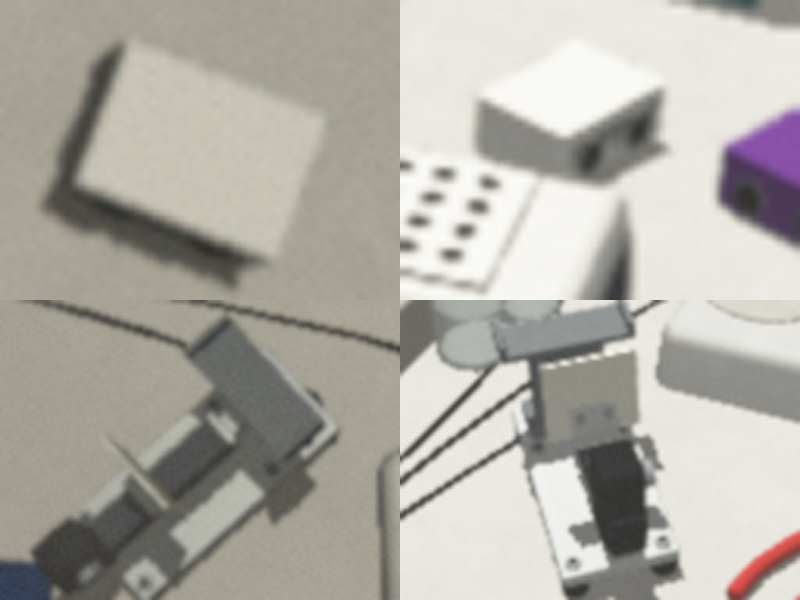

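Picture 3 confirms the white box: its eyes are on the long face turned towards the robot (top-crop lower edge). The jig's seat strip and the head are visible. Next I compute positions from the top and side views.

```bash
python3 - <<'E'
from h import *
np.set_printoptions(precision=4,suppress=True)
T=lambda u,v:(425+u/6.25,250+v/6.25)
S=lambda u,v:(340+(u-400)/6.25,200+v/6.25)
J=lambda u,v:(140+u/3.3333,188+(v-300)/3.3333)
JS=lambda u,v:(190+(u-400)/3.125,275+(v-300)/3.125)
c=[T(130,38),T(325,117),T(275,262),T(75,185)]
P=np.array([plane('top',p,.032) for p in c]); print(P,P.mean(0),np.linalg.norm(np.diff(P,axis=0),axis=1))
# corners order in side: top=far(575,38)? left(478,95) bottom(565,138) right(663,85)
print('sensor BL (front,left):',tri([ray('top',c[3]),ray('side',S(565,138))]))
print('TL:',tri([ray('top',c[0]),ray('side',S(478,95))]))
print('BR:',tri([ray('top',c[2]),ray('side',S(663,85))]))
e=P[1]-P[0]+P[2]-P[3]; print('long-axis angle',np.degrees(np.arctan2(e[1],e[0])))
q=[J(187,350),J(230,320),J(325,430),J(275,470)]
Q=np.array([plane('top',p,.109) for p in q]); print('seat',Q,Q.mean(0),np.linalg.norm(np.diff(Q,axis=0),axis=1))
h=plane('top',J(70,550),.116); print('head',h)
for z in (.143,):
  print('plate',plane('top',J(107,437),z),plane('top',J(168,508),z))
# check project
for p in Q: print(proj('side',p), )
print('side seat corners meas',JS(495,330),JS(628,305),JS(633,332),JS(505,360))
E
```

```text
[[ 0.4784 -0.317   0.032 ]
 [ 0.4515 -0.3848  0.032 ]
 [ 0.4009 -0.366   0.032 ]
 [ 0.4269 -0.2968  0.032 ]] [ 0.4395 -0.3411  0.032 ] [0.0729 0.054  0.0739]
sensor BL (front,left): (array([ 0.427 , -0.2967,  0.0323]), [np.float64(0.12424834026848613), np.float64(0.12424834026864912)])
TL: (array([ 0.4778, -0.3173,  0.0317]), [np.float64(0.6746402459383465), np.float64(0.6746402459383837)])
BR: (array([ 0.4012, -0.3663,  0.0306]), [np.float64(0.21164131980811132), np.float64(0.21164131980812134)])
long-axis angle -111.10873818161957
seat [[0.573  0.2135 0.109 ]
 [0.5922 0.1879 0.109 ]
 [0.5243 0.1276 0.109 ]
 [0.4993 0.1573 0.109 ]] [0.5472 0.1716 0.109 ] [0.032  0.0907 0.0388]
head [0.4482 0.2773 0.116 ]
plate [0.513  0.2516 0.143 ] [0.4711 0.214  0.143 ]
[221.9534 289.6278]
[220.9394 280.2006]
[263.3191 272.8003]
[266.9595 283.6276]
side seat corners meas (220.4, 284.6) (262.96, 276.6) (264.56, 285.24) (223.6, 294.2)
```

```bash
cat >> h.py <<'E'
np.set_printoptions(precision=4,suppress=True)
GO=ctrl.grip_point_offset
def goal(G,yaw,o=None):
    "rows numbers to put grasp point at G, tool down, tool y at yaw deg (mod 180)"
    o=o or telemetry.get_obs(); R0=Rn.from_quat(o['tcp_rot']).as_matrix(); out=[]
    for yw in (yaw,yaw+180):
        a=np.radians(yw); x=np.array([0,0,-1.]); y=np.array([np.cos(a),np.sin(a),0]); R1=np.column_stack([x,y,np.cross(x,y)])
        rv=Rn.from_matrix(R0.T@R1).as_rotvec(); sh=R0.T@(np.array(G)-x*GO-o['position'])*1e3
        out.append((np.linalg.norm(rv),sh.round(1),rv.round(3)))
    out.sort(key=lambda t:t[0]); print('goal',out[0][1:],'alt',out[1][2],'q7',o['qpos'][6].round(3),'t',o['time'])
def where():
    o=telemetry.get_obs(); R=Rn.from_quat(o['tcp_rot']).as_matrix()
    print('grasp',o['position']+R[:,0]*GO,'yaw',np.degrees(np.arctan2(R[1,1],R[0,1])).round(2),'tilt',R[:,0],'F',o['ft_force'],'w',o['width'],'t',o['time']); return o
E
python3 - <<'E'
from h import *
where(); goal([.4395,-.341,.17],-21)
E
```

```text
grasp [ 0.2871 -0.5826  0.2236] yaw -63.77 tilt [-0.0006  0.0012 -1.    ] F [ 0.3144  0.2187 -0.1253] w 0.09390723329833184 t 0.15
goal (array([  53.8, -149.6, -243.5]), array([-0.746, -0.001,  0.001])) alt [2.395 0.002 0.001] q7 -0.02 t 0.15
```

```bash
python3 -m creep '[[[54,-150,-243],[-0.746,0,0]],[[54,-150,-243],[-0.746,0,0]],[[54,-150,-243],[-0.746,0,0]],[[54,-150,-243],[-0.746,0,0]],[[54,-150,-243],[-0.746,0,0]],[[54,-150,-243],[-0.746,0,0]],[[54,-150,-243],[-0.746,0,0]],[[54,-150,-243],[-0.746,0,0]]]' -0.6 20
python3 - <<'E'
from h import *
where(); o,im=snap('wrist','w1.png')
for dx,dy in((-27.5,-37.5),(27.5,-37.5),(27.5,37.5),(-27.5,37.5)):
    a=np.radians(-21); p=np.array([.4395+(dx*np.cos(a)-dy*np.sin(a))/1e3,-.341+(dx*np.sin(a)+dy*np.cos(a))/1e3,.032]); q=proj('wrist',p,o); print(q)
g=im.min(2); hsv=cv2.cvtColor(im,cv2.COLOR_RGB2HSV)
c=proj('wrist',np.array([.4395,-.341,.032]),o); print('centre',c, im[int(c[1]),int(c[0])])
goal([.4395,-.341,.024],-21)
E
```

```text
time: 1.15
position: [0.438, -0.3427, 0.3508]
tcp_rot: [-0.583, -0.399, 0.584, -0.4]
ft_force: [0.2, 0.2, 0.6]
width: 0.0752
grasp [ 0.438  -0.3429  0.1704] yaw -21.2 tilt [-0.0003 -0.001  -1.    ] F [0.2418 0.1788 0.632 ] w 0.07522282967703915 t 1.15
[288.9111 276.6294]
[353.6977 276.3965]
[355.1364 187.6777]
[286.8886 187.9118]
centre [321.1679 233.2449] [128 120 109]
goal (array([146.4,   0.7,  -2.1]), array([-0.003,  0.001, -0.   ])) alt [ 3.138 -0.    -0.001] q7 0.121 t 1.2
```

View pics/w1.png

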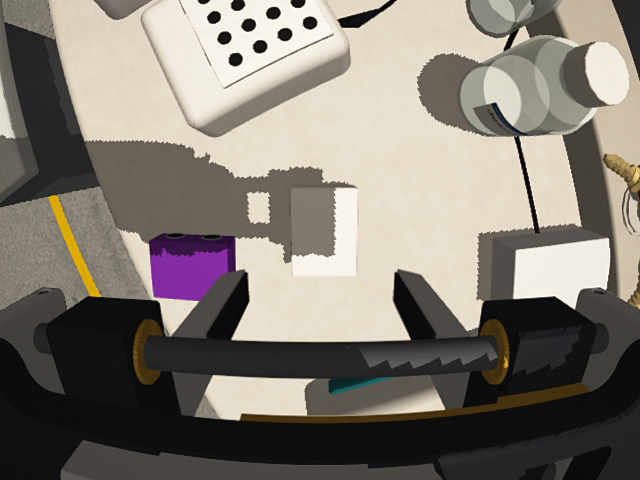

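Picture 4: the sensor spans columns 291–357 and rows 187–276, square to the jaws, about 2 px right of my prediction. I descend and grip with that correction.

```bash
python3 -m creep '[[[60,2,-2],[0,0,0]],[[110,2,-2],[0,0,0]],[[135,2,-2],[0,0,0]],[[146,2,-2],[0,0,0]],[[146,2,-2],[0,0,0]],[[146,2,-2],[0,0,0]]]'
python3 -m creep '[[[0,0,0],[0,0,0]],[[0,0,0],[0,0,0]],[[0,0,0],[0,0,0]],[[0,0,0],[0,0,0]],[[0,0,0],[0,0,0]],[[0,0,0],[0,0,0]]]' 0.2 20
python3 -m creep '[[[-10,0,0],[0,0,0]],[[-40,0,0],[0,0,0]],[[-100,0,0],[0,0,0]],[[-160,0,0],[0,0,0]],[[-200,0,0],[0,0,0]],[[-200,0,0],[0,0,0]]]'
python3 - <<'E'
from h import *
where(); goal([.547,.171,.27],-48)
E
```

```text
time: 1.95
position: [0.4419, -0.3405, 0.2059]
tcp_rot: [0.583, 0.399, -0.583, 0.401]
ft_force: [-1.0, -0.1, -0.9]
width: 0.0753
time: 2.7
position: [0.4418, -0.3401, 0.2053]
tcp_rot: [0.583, 0.4, -0.583, 0.401]
ft_force: [-0.3, 1.2, 6.4]
width: 0.0545
time: 3.45
position: [0.4422, -0.3403, 0.4083]
tcp_rot: [0.584, 0.398, -0.582, 0.403]
ft_force: [0.3, 0.0, -1.0]
width: 0.0547
grasp [ 0.4433 -0.3411  0.2279] yaw -21.04 tilt [ 0.0059 -0.0042 -1.    ] F [ 0.2572  0.0223 -1.029 ] w 0.054734654570084945 t 3.45
goal (array([ -43.6,  -85.5, -514.8]), array([ 0.471,  0.   , -0.007])) alt [-2.671  0.01   0.   ] q7 0.13 t 3.45
```

```bash
python3 - <<'E'
from h import *
goal([.465,.097,.25],-48)
E
```

```text
goal (array([ -23.8, -135.6, -416.3]), array([ 0.471,  0.   , -0.007])) alt [-2.671  0.01   0.   ] q7 0.13 t 3.45
```

```bash
python3 -m creep '[[[-24,-136,-416],[0.471,0,-0.007]],[[-24,-136,-416],[0.471,0,-0.007]],[[-24,-136,-416],[0.471,0,-0.007]],[[-24,-136,-416],[0.471,0,-0.007]],[[-24,-136,-416],[0.471,0,-0.007]],[[-24,-136,-416],[0.471,0,-0.007]],[[-24,-136,-416],[0.471,0,-0.007]],[[-24,-136,-416],[0.471,0,-0.007]],[[-24,-136,-416],[0.471,0,-0.007]],[[-24,-136,-416],[0.471,0,-0.007]]]'
python3 -m creep '[[[0,0,0],[0,0,0]],[[0,0,0],[0,0,0]]]'
python3 - <<'E'
from h import *
where(); o,im=snap('wrist','w2.png'); 
import pickle; pickle.dump(o,open('w2.pkl','wb'))
E
python3 -m creep '[[[0,-60,0],[0,0,0]],[[0,-60,0],[0,0,0]],[[0,-60,0],[0,0,0]],[[0,-60,0],[0,0,0]]]'
python3 - <<'E'
from h import *
where(); o,im=snap('wrist','w3.png'); 
import pickle; pickle.dump(o,open('w3.pkl','wb'))
a=cv2.imread('pics/w2.png'); b=cv2.imread('pics/w3.png')
for n,k in(('w2',a),('w3',b)):pass
# crops 400x300 region x [150,550], scaled to 800x600 for w2 only
cv2.imwrite('pics/w2c.png',cv2.resize(a[0:300,120:520],(800,600),interpolation=cv2.INTER_CUBIC))
E
```

```text
time: 4.7
position: [0.4638, 0.0954, 0.428]
tcp_rot: [-0.659, -0.254, 0.663, -0.251]
ft_force: [-0.1, 0.4, -0.8]
width: 0.0549
time: 4.95
position: [0.464, 0.0963, 0.4287]
tcp_rot: [-0.659, -0.255, 0.662, -0.251]
ft_force: [0.1, 0.2, -1.2]
width: 0.0549
grasp [0.4629 0.097  0.2483] yaw -48.11 tilt [-0.0057  0.0038 -1.    ] F [ 0.0525  0.1962 -1.2105] w 0.05485407401989054 t 4.95
time: 5.5
position: [0.4244, 0.1409, 0.4291]
tcp_rot: [-0.659, -0.255, 0.662, -0.251]
ft_force: [-0.5, 0.1, -1.4]
width: 0.0553
grasp [0.4235 0.1416 0.2487] yaw -48.12 tilt [-0.0052  0.0036 -1.    ] F [-0.4574  0.1259 -1.4318] w 0.05529031954174097 t 5.5
```

View pics/w2c.png

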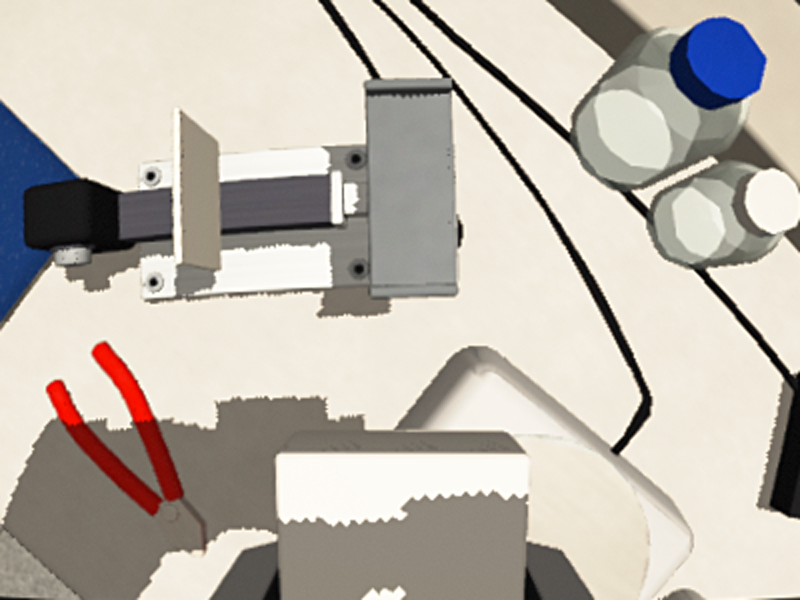

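Picture 5 (crop px): the seat's outer corners are about (367,80), (450,78), (457,293) and (371,296). The sleeve ring is at (337,197), the head at about (70,215) and the button at (73,256). The sensor is held squarely. I segment the seat and head in both wrist views and triangulate.

```bash
python3 - <<'E'
from h import *
import pickle
o2=pickle.load(open('w2.pkl','rb'));o3=pickle.load(open('w3.pkl','rb'))
a=cv2.imread('pics/w2.png');b=cv2.imread('pics/w3.png')
C=lambda u,v:(120+u/2,v/2)
print('gray',a[100,325],a[42,325],a[145,325],'head',a[105,155],'floor shadow',a[152,300])
m2=[C(367,80),C(450,78),C(457,293),C(371,296)]
est=[plane('wrist',p,.109,o2) for p in m2]; print(np.array(est),np.mean(est,0))
pr=[proj('wrist',e,o3) for e in est]; print('pred w3',np.array(pr))
def seg(im,seed):
    hsv=cv2.cvtColor(im,cv2.COLOR_BGR2HSV); 
    c=im[int(seed[1]),int(seed[0])].astype(int); m=(np.abs(im.astype(int)-c).max(2)<16).astype(np.uint8)
    m=cv2.morphologyEx(m,cv2.MORPH_OPEN,np.ones((3,3)))
    n,l,s,_=cv2.connectedComponentsWithStats(m); i=l[int(seed[1]),int(seed[0])]
    k=max(cv2.findContours((l==i).astype(np.uint8),0,2)[0],key=cv2.contourArea); return cv2.boxPoints(cv2.minAreaRect(k)),s[i],k
s3=np.mean(pr,0)
r2=seg(a,(325,100));r3=seg(b,s3); print(r2[:2],r3[:2])
cv2.imwrite('pics/cmp23.png',np.vstack([cv2.resize(b[0:200,220:620],(800,400),interpolation=cv2.INTER_CUBIC)]))
# held sensor: top-face far edge and sides
g=np.array(telemetry.get_obs()['position'])[2]-GO
for u,v in((277,453),(527,453)): 
    p=plane('wrist',C(u,v),o2['position'][2]-GO+.007,o2); R=Rn.from_quat(o2['tcp_rot']).as_matrix(); print('sensor edge in tool mm',R.T@(p-o2['position'])*1e3)
E
```

```text
gray [150 155 153] [147 151 151] [148 153 152] head [27 27 29] floor shadow [101 112 121]
[[0.5741 0.2158 0.109 ]
 [0.5971 0.1916 0.109 ]
 [0.532  0.1296 0.109 ]
 [0.5081 0.1543 0.109 ]] [0.5528 0.1728 0.109 ]
pred w3 [[376.8859  41.8703]
 [416.7635  43.5579]
 [420.6783 149.1367]
 [379.5399 149.2629]]
(array([[303.3511,  47.9905],
       [345.1854,  46.8599],
       [347.854 , 145.5985],
       [306.0197, 146.7292]], dtype=float32), array([ 304,   47,   44,  100, 4006], dtype=int32)) (array([[375.2008,  51.0246],
       [414.9016,  49.803 ],
       [417.7685, 142.9764],
       [378.0677, 144.1979]], dtype=float32), array([ 376,   51,   42,   93, 3637], dtype=int32))
sensor edge in tool mm [173.5139 -25.9772 -36.2147]
sensor edge in tool mm [173.1621  26.9713 -36.2728]
```

View pics/cmp23.png

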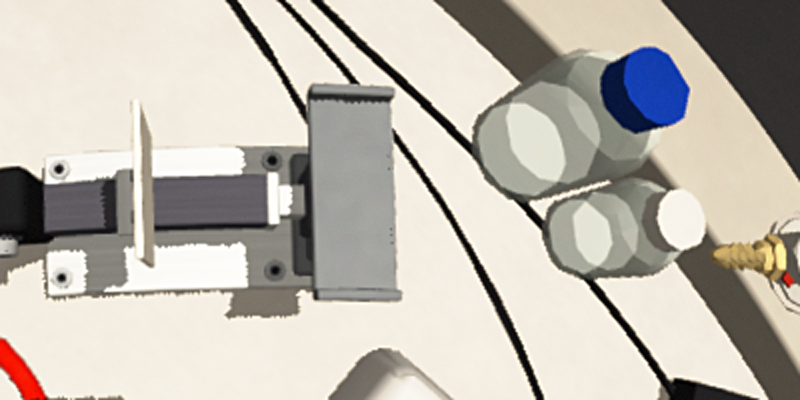

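Picture 6 (second wrist view) shows seat corners at crop (309,86), (391,88), (399,298) and (316,298). Triangulating.

```bash
python3 - <<'E'
from h import *
import pickle
o2=pickle.load(open('w2.pkl','rb'));o3=pickle.load(open('w3.pkl','rb'))
C2=lambda u,v:(120+u/2,v/2); C3=lambda u,v:(220+u/2,v/2)
def T(n,p,q):
    X,e=tri([ray('wrist',C2(*p),o2),ray('wrist',C3(*q),o3)]); print(n,X,np.round(e,2)); return X
S=np.array([T('s',p,q) for p,q in zip([(367,80),(450,78),(457,293),(371,296)],[(309,86),(391,88),(399,298),(316,298)])])
c=S.mean(0); ex=(S[0]-S[3]+S[1]-S[2]); print('centre',c,'yaw x',np.degrees(np.arctan2(ex[1],ex[0])),np.linalg.norm(np.diff(S,axis=0),axis=1))
T('plate nearcorner',(176,108),(133,100)); T('plate low',(182,264),(137,258))
T('ring top-left bottom',(344,222),(276,224)); T('ring R top',(341,172),(275,173))
for z in(.1,.109):
  E=np.array([plane('wrist',C2(*p),z,o2) for p in [(367,88),(450,84),(457,288),(371,290)]]); print('seat in',z,E.mean(0))
E=np.array([plane('wrist',C2(*p),.109,o2) for p in [(367,80),(450,78),(457,293),(371,296)]]);F=np.array([plane('wrist',C3(*p),.109,o3) for p in [(309,86),(391,88),(399,298),(316,298)]])
for K in(E,F):
    e=K[0]-K[3]+K[1]-K[2]; print(K.mean(0),np.degrees(np.arctan2(e[1],e[0])))
P=[plane('wrist',C2(*p),.116,o2) for p in [(24,186),(86,180),(83,245),(26,243)]];print('head',np.array(P),np.mean(P,0))
E
```

```text
s [0.5757 0.218  0.0989] [0.56 0.56]
s [0.5985 0.1923 0.1035] [0.25 0.25]
s [0.5323 0.1295 0.1038] [0.03 0.03]
s [0.508  0.1547 0.1025] [0.09 0.09]
centre [0.5536 0.1736 0.1022] yaw x 43.31477697465215 [0.0346 0.0913 0.035 ]
plate nearcorner [0.5151 0.2575 0.1377] [0.21 0.21]
plate low [0.4712 0.2167 0.1313] [0.23 0.23]
ring top-left bottom [0.5246 0.1878 0.0703] [0.15 0.15]
ring R top [0.5408 0.2036 0.0758] [0.08 0.08]
seat in 0.1 [0.5537 0.1735 0.1   ]
seat in 0.109 [0.5525 0.1725 0.109 ]
[0.5528 0.1728 0.109 ] 43.259840049775626
[0.5517 0.1736 0.109 ] 43.53473545251636
head [[0.4497 0.3017 0.116 ]
 [0.469  0.2785 0.116 ]
 [0.4476 0.2609 0.116 ]
 [0.4317 0.2839 0.116 ]] [0.4495 0.2813 0.116 ]
```

```bash
python3 - <<'E'
from h import *
where(); goal([.553,.1735,.155],-46.7)
for p in((.68,.12,.17),(.66,.10,.17)): print(proj('top',p))
E
```

```text
grasp [0.4234 0.1416 0.2487] yaw -48.12 tilt [-0.0054  0.0037 -1.    ] F [-0.2006  0.0889 -1.4446] w 0.05480153309652136 t 5.55
goal (array([  93.1,   62.2, -117.7]), array([-0.025,  0.001,  0.006])) alt [ 3.117  0.01  -0.002] q7 -1.292 t 5.55
[239.7621 143.9268]
[249.6893 153.947 ]
```

```bash
python3 -m creep '[[[0,62,-118],[-0.025,0,0.006]],[[0,62,-118],[-0.025,0,0.006]],[[0,62,-118],[-0.025,0,0.006]],[[40,62,-118],[-0.025,0,0.006]],[[80,62,-118],[-0.025,0,0.006]],[[93,62,-118],[-0.025,0,0.006]],[[93,62,-118],[-0.025,0,0.006]],[[93,62,-118],[-0.025,0,0.006]]]'
python3 - <<'E'
from h import *
print('cap',tri([ray('top',(242,154)),ray('side',(208,241))]))
where(); goal([.553,.1735,.127],-46.7)
o,a=snap('side','s2.png'); o,b=snap('wrist','w4.png')
A=cv2.resize(a[230:380,150:350],(400,300),interpolation=cv2.INTER_CUBIC)
B=cv2.resize(b[90:390,120:520],(400,300))
cv2.imwrite('pics/c4.png',cv2.cvtColor(np.hstack([A,B]),cv2.COLOR_RGB2BGR))
E
```

```text
time: 6.55
position: [0.553, 0.175, 0.3371]
tcp_rot: [0.657, 0.261, -0.657, 0.261]
ft_force: [0.2, -0.0, -1.7]
width: 0.055
cap (array([0.6672, 0.1182, 0.1452]), [np.float64(0.12865008531230532), np.float64(0.12865008531251165)])
grasp [0.5532 0.1751 0.1567] yaw -46.6 tilt [ 0.001   0.0004 -1.    ] F [ 0.2265 -0.0431 -1.6603] w 0.05496555727651631 t 6.55
goal (array([29.7,  1.1,  1.1]), array([ 0.002, -0.001, -0.   ])) alt [-3.14   0.001 -0.002] q7 -1.274 t 6.55
```

View pics/c4.png

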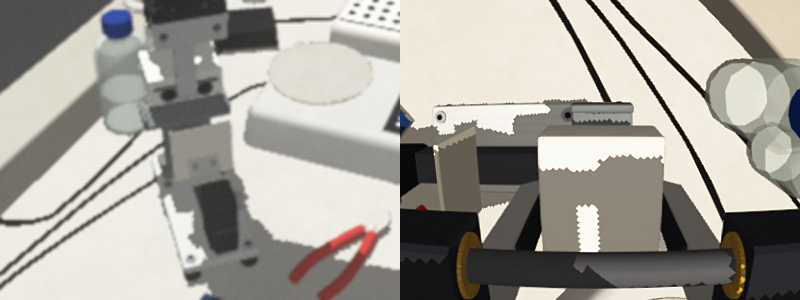

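Picture 7: the eyes face the plate, and the sensor is centred on the seat strip (sensor columns 538–665, far lip columns 572–632). Lowering gently.

```bash
python3 -m creep '[[[15,1,1],[0,0,0]],[[24,1,1],[0,0,0]],[[28,1,1],[0,0,0]],[[29,1,1],[0,0,0]],[[29,1,1],[0,0,0]],[[29,1,1],[0,0,0]]]'
python3 - <<'E'
from h import *
where()
E
python3 -m creep '[[[1,0,0],[0,0,0]],[[1,0,0],[0,0,0]],[[2,0,0],[0,0,0]],[[2,0,0],[0,0,0]]]'
python3 -m creep '[[[1,0,0],[0,0,0]],[[1,0,0],[0,0,0]]]'
```

```text
time: 7.4
position: [0.5524, 0.1736, 0.3067]
tcp_rot: [-0.657, -0.262, 0.657, -0.262]
ft_force: [-0.5, -1.0, -0.4]
width: 0.0552
grasp [0.5522 0.1736 0.1263] yaw -46.58 tilt [-0.0011 -0.0003 -1.    ] F [-0.4804 -0.9982 -0.4299] w 0.05515060868971893 t 7.4
time: 7.9
position: [0.5523, 0.1735, 0.3053]
tcp_rot: [-0.656, -0.262, 0.657, -0.262]
ft_force: [-1.6, -1.4, 5.6]
width: 0.0546
time: 8.15
position: [0.5523, 0.1735, 0.3053]
tcp_rot: [-0.657, -0.261, 0.657, -0.262]
ft_force: [-2.9, -1.1, 12.3]
width: 0.055
```

Contact is at underside z ≈ 0.100 m, as expected for the seat. Ease off, open and retreat.

```bash
python3 -m creep '[[[-2,0,0],[0,0,0]],[[-2,0,0],[0,0,0]]]'
python3 -m creep '[[[0,0,0],[0,0,0]],[[0,0,0],[0,0,0]],[[0,0,0],[0,0,0]],[[0,0,0],[0,0,0]]]' -0.5
python3 -m creep '[[[-8,0,0],[0,0,0]],[[-30,0,0],[0,0,0]],[[-80,0,0],[0,0,0]],[[-130,0,0],[0,0,0]],[[-130,0,0],[0,0,0]],[[-130,0,0],[0,0,0]]]'
python3 - <<'E'
from h import *
where(); goal([.450-.06*.686-.04*.728,.282+.06*.728-.04*.686,.24],43.3)
E
```

```text
time: 8.4
position: [0.5524, 0.1735, 0.3055]
tcp_rot: [-0.656, -0.262, 0.657, -0.261]
ft_force: [0.8, -0.1, -1.4]
width: 0.055
time: 8.9
position: [0.5524, 0.1735, 0.3054]
tcp_rot: [-0.656, -0.262, 0.658, -0.262]
ft_force: [-0.0, 0.3, -1.0]
width: 0.0706
time: 9.65
position: [0.5522, 0.1734, 0.4354]
tcp_rot: [-0.656, -0.262, 0.658, -0.262]
ft_force: [0.1, 0.4, -0.8]
width: 0.0705
grasp [0.5518 0.1733 0.255 ] yaw -46.58 tilt [-0.002  -0.0007 -1.    ] F [ 0.0862  0.3682 -0.8192] w 0.07050710978673266 t 9.65
goal (array([  15.2, -209.2,   39.4]), array([-1.569,  0.001,  0.002])) alt [ 1.573  0.002 -0.001] q7 -1.248 t 9.65
```

```bash
python3 - <<'E'
from h import *
goal([.450+.02*.686,.282-.02*.728,.23],43.3)
E

```

```text
goal (array([  25.1, -129.1,   -0.4]), array([-1.569,  0.001,  0.002])) alt [ 1.573  0.002 -0.001] q7 -1.248 t 9.65
```

```bash
python3 -m creep '[[[25,-129,0],[-1.569,0,0]],[[25,-129,0],[-1.569,0,0]],[[25,-129,0],[-1.569,0,0]],[[25,-129,0],[-1.569,0,0]],[[25,-129,0],[-1.569,0,0]],[[25,-129,0],[-1.569,0,0]],[[25,-129,0],[-1.569,0,0]],[[25,-129,0],[-1.569,0,0]],[[25,-129,0],[-1.569,0,0]],[[25,-129,0],[-1.569,0,0]]]' -0.3
python3 -m creep '[[[25,0,0],[0,0,0]],[[25,0,0],[0,0,0]]]'
python3 - <<'E'
from h import *
where()
s,a=snap('side','s3.png'); t,tp=snap('top','t3.png'); o,b=snap('wrist','w5.png')
import pickle; pickle.dump(o,open('w5.pkl','wb'))
A=cv2.resize(a[250:355,190:330],(400,300),interpolation=cv2.INTER_CUBIC); T=cv2.resize(tp[180:285,140:280],(400,300),interpolation=cv2.INTER_CUBIC)
B=cv2.resize(b[130:355,170:470],(400,300),interpolation=cv2.INTER_CUBIC)
B2=cv2.resize(b,(400,300))
cv2.imwrite('pics/c5.png',cv2.cvtColor(np.vstack([np.hstack([A,T]),np.hstack([B,B2])]),cv2.COLOR_RGB2BGR))
E
```

```text
time: 10.9
position: [0.4636, 0.2668, 0.4091]
tcp_rot: [0.279, 0.65, -0.282, 0.648]
ft_force: [0.6, 0.1, -0.3]
width: 0.0611
time: 11.15
position: [0.4631, 0.2666, 0.3837]
tcp_rot: [0.279, 0.651, -0.282, 0.648]
ft_force: [0.1, 0.2, 0.5]
width: 0.0611
grasp [0.4621 0.266  0.2033] yaw 43.27 tilt [-0.0058 -0.0031 -1.    ] F [0.113  0.2434 0.5063] w 0.061145656569891356 t 11.15
```

View pics/c5.png

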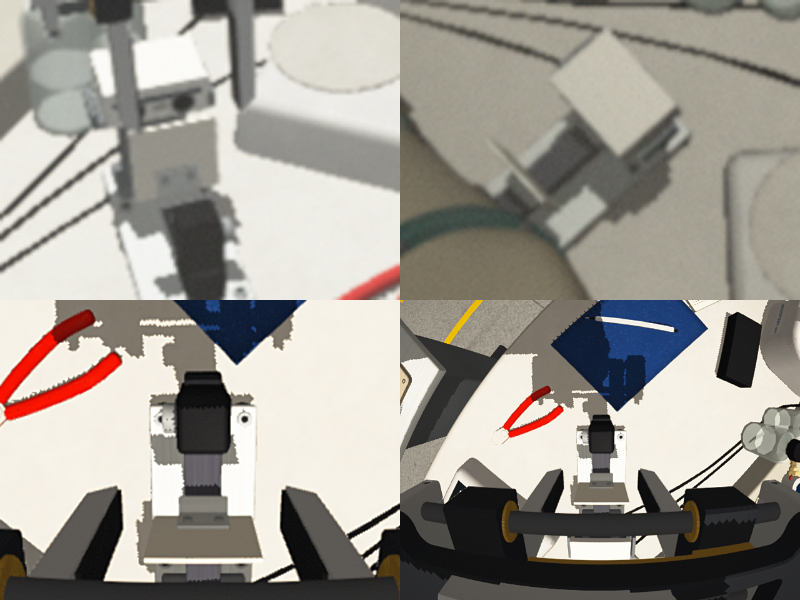

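Picture 8: the sensor sits level on the seat with its eyes to the plate. The head is at crop (205,420), with the button on its left at (165,418). Locating the head's centre.

```bash
python3 - <<'E'
from h import *
import pickle
o=pickle.load(open('w5.pkl','rb')); b=cv2.imread('pics/w5.png')
C=lambda u,v:(170+u*.75,130+(v-300)*.75)
m=np.zeros(b.shape[:2],np.uint8); m[180:250,280:360]=(b[180:250,280:360].max(2)<60)
k=max(cv2.findContours(m,0,2)[0],key=cv2.contourArea); x,y,w,h=cv2.boundingRect(k); print(x,y,w,h)
ex=np.array([.728,.686,0]);ey=np.array([-.686,.728,0]); S=np.array([.5525,.173,0])
for r in range(y,y+h,5):
    c=np.where(m[r])[0]; 
    p,q=[plane('wrist',(u,r),.116,o)-S for u in(c[0]-.5,c[-1]+.5)]; print(r,c[0],c[-1],'jig xy L',(p@ex).round(4),(p@ey).round(4),'R',(q@ex).round(4))
H=S+ey*.15; H[2]=.098; print('H',H); goal(H,43.3)
print('sensor/seat top-face px check', proj('wrist',S+ey*.15+[0,0,.116],o))
E
```

```text
301 184 42 62
184 310 333 jig xy L -0.0083 0.1765 R 0.0078
189 308 335 jig xy L -0.0097 0.1732 R 0.0092
194 306 337 jig xy L -0.011 0.1698 R 0.0105
199 305 339 jig xy L -0.0117 0.1664 R 0.0119
204 302 342 jig xy L -0.0138 0.163 R 0.014
209 302 342 jig xy L -0.0138 0.1595 R 0.014
214 302 342 jig xy L -0.0138 0.1561 R 0.014
219 289 354 jig xy L -0.0228 0.1527 R 0.0223
224 302 342 jig xy L -0.0139 0.1492 R 0.0141
229 302 342 jig xy L -0.0139 0.1457 R 0.0141
234 303 342 jig xy L -0.0133 0.1422 R 0.0142
239 303 341 jig xy L -0.0133 0.1387 R 0.0135
244 306 338 jig xy L -0.0113 0.1351 R 0.0115
H [0.4496 0.2822 0.098 ]
goal (array([107.5,  -0.2, -20.4]), array([-0.   , -0.001,  0.001])) alt [3.142 0.002 0.001] q7 -0.19 t 11.3
sensor/seat top-face px check [321.852  222.7037]
```

```bash
python3 -m creep '[[[0,-2,-20],[0,0,0]],[[40,-2,-20],[0,0,0]],[[80,-2,-20],[0,0,0]],[[100,-2,-20],[0,0,0]],[[107,-2,-20],[0,0,0]],[[107,-2,-20],[0,0,0]],[[107,-2,-20],[0,0,0]]]'
python3 -m creep '[[[0,0,0],[0,0,0]],[[0,0,0],[0,0,0]],[[0,0,0],[0,0,0]],[[0,0,0],[0,0,0]],[[0,0,0],[0,0,0]],[[0,0,0],[0,0,0]]]' 0.6 30
python3 - <<'E'
from h import *
where()
E
```

```text
time: 12.18
position: [0.4486, 0.2809, 0.2797]
tcp_rot: [0.28, 0.649, -0.28, 0.649]
ft_force: [0.4, 0.6, -0.7]
width: 0.0614
time: 12.92
position: [0.4495, 0.2812, 0.2788]
tcp_rot: [0.281, 0.649, -0.279, 0.649]
ft_force: [4.1, 3.4, -3.0]
width: 0.029
grasp [0.4495 0.2817 0.0984] yaw 43.29 tilt [ 0.0005  0.0023 -1.    ] F [ 4.0581  3.4251 -3.0452] w 0.029026190845776585 t 12.925
```

Width reads 29 mm where 31 mm was expected, so I look before pulling.

```bash
python3 - <<'E'
from h import *
where(); o,b=snap('wrist','w6.png'); s,a=snap('side','s4.png')
B=cv2.resize(b[160:360,220:420],(500,500),interpolation=cv2.INTER_CUBIC); A=cv2.resize(a[300:375,220:265],(300,500),interpolation=cv2.INTER_CUBIC)
cv2.imwrite('pics/c6.png',cv2.cvtColor(np.hstack([B,A]),cv2.COLOR_RGB2BGR)); where()
E
```

```text
grasp [0.4495 0.2817 0.0984] yaw 43.29 tilt [ 0.0005  0.0023 -1.    ] F [ 4.0581  3.4251 -3.0452] w 0.029026190845776585 t 12.925
grasp [0.4496 0.2817 0.0984] yaw 43.28 tilt [ 0.0006  0.0023 -1.    ] F [ 3.8484  3.3113 -3.3993] w 0.029212578402688587 t 13.025
```

View pics/c6.png

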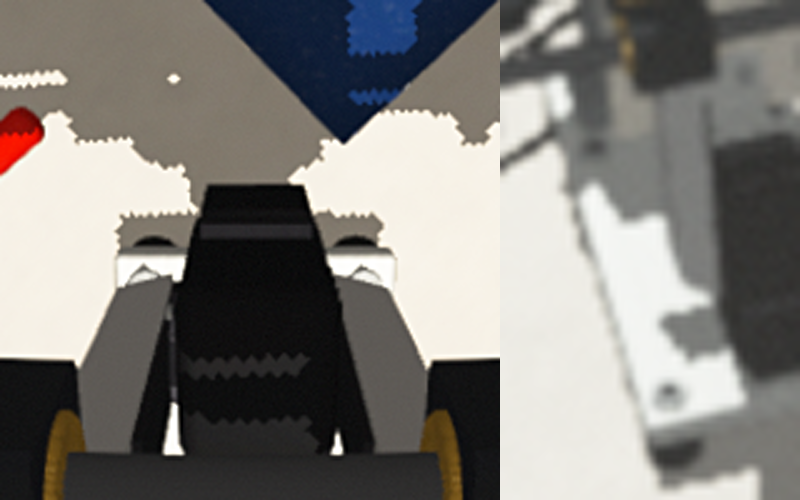

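Picture 9: the left pad is flush on the button (thin rim at (172,350)) and the right pad is on the head, so the button looks pressed. A gentle 4 mm pull tests the catch.

```bash
python3 -m creep '[[[0,0,-2],[0,0,0]],[[0,0,-4],[0,0,0]],[[0,0,-4],[0,0,0]]]'
python3 - <<'E'
from h import *
o=where(); H=np.array([.4496,.2822,0]);R=Rn.from_quat(o['tcp_rot']).as_matrix();g=o['position']+R[:,0]*GO-H
ey=np.array([-.686,.728,0]);ex=np.array([.728,.686,0]);print('along y',g@ey*1e3,'x',g@ex*1e3,'Fy',o['ft_force']@ey,'Fx',o['ft_force']@ex)
E
```

```text
time: 13.4
position: [0.4475, 0.2833, 0.2788]
tcp_rot: [0.281, 0.649, -0.28, 0.649]
ft_force: [5.8, 1.6, -3.8]
width: 0.0295
grasp [0.4478 0.2835 0.0984] yaw 43.23 tilt [ 0.0017  0.0009 -1.    ] F [ 5.7841  1.552  -3.7805] w 0.029547215375788995 t 13.4
along y 2.156849515685982 x -0.4121194931441834 Fy -2.8380516920133405 Fx 5.275492047922072
```

```bash
cat >> h.py <<'E'
def rep():
    o=where(); H=np.array([.4496,.2822,0]);R=Rn.from_quat(o['tcp_rot']).as_matrix();g=o['position']+R[:,0]*GO-H
    ey=np.array([-.686,.728,0]);ex=np.array([.728,.686,0]);print('along y',g@ey*1e3,'x',g@ex*1e3,'Fy',o['ft_force']@ey,'Fx',o['ft_force']@ex)
E
python3 -m creep '[[[0,0,-2],[0,0,0]],[[0,0,-4],[0,0,0]],[[0,0,-4],[0,0,0]]]'
python3 -c "from h import *; rep()"
```

```text
time: 13.78
position: [0.4448, 0.2862, 0.2788]
tcp_rot: [0.281, 0.649, -0.28, 0.649]
ft_force: [5.9, 1.4, -4.0]
width: 0.0296
grasp [0.4451 0.2864 0.0984] yaw 43.23 tilt [ 0.0017  0.0009 -1.    ] F [ 5.9468  1.362  -4.0345] w 0.02960066955832923 t 13.775
along y 6.122251620727669 x -0.4080757355898917 Fy -3.0879244463214977 Fx 5.26361431575527
```

The force is a steady ~3 N past 2 mm, so the catch is free. I draw on to just short of the line.

```bash
python3 -m creep '[[[0,0,-8],[0,0,0]],[[0,0,-18],[0,0,0]],[[0,0,-30],[0,0,0]],[[0,0,-42],[0,0,0]],[[0,0,-54],[0,0,0]],[[0,0,-66],[0,0,0]],[[0,0,-78],[0,0,0]],[[0,0,-88],[0,0,0]],[[0,0,-91],[0,0,0]],[[0,0,-91],[0,0,0]]]'
python3 - <<'E'
from h import *
rep(); t,tp=snap('top','t5.png'); s,a=snap('side','s5.png'); o,b=snap('wrist','w7.png')
S=np.array([.5525,.173,0]);ey=np.array([-.686,.728,0])
for y in(.03,.13): p=S+ey*y+[0,0,.078]; print(proj('top',p),proj('side',p),proj('wrist',p,o))
E
```

```text
time: 15.02
position: [0.3824, 0.3524, 0.2788]
tcp_rot: [0.281, 0.649, -0.28, 0.649]
ft_force: [6.3, 0.2, -4.1]
width: 0.0289
grasp [0.3827 0.3524 0.0984] yaw 43.23 tilt [ 0.0015  0.0003 -1.    ] F [ 6.3195  0.204  -4.0718] w 0.028948706509806424 t 15.025
along y 97.03584804544107 x -0.5356359953393522 Fy -4.186646803379206 Fx 4.740515679052952
[207.2633 225.418 ] [245.099  301.3078] [322.0238 527.9144]
[170.82   257.6176] [256.475  333.5355] [322.1004 449.3011]
```

```bash
python3 - <<'E'
import cv2,numpy as np
t=cv2.imread('pics/t5.png');a=cv2.imread('pics/s5.png')
cv2.imwrite('pics/c7.png',np.hstack([cv2.resize(t[205:285,140:220],(400,400),interpolation=cv2.INTER_CUBIC),cv2.resize(a[285:365,220:300],(400,400),interpolation=cv2.INTER_CUBIC)]))
E
```

```text
(no output)
```

View pics/c7.png

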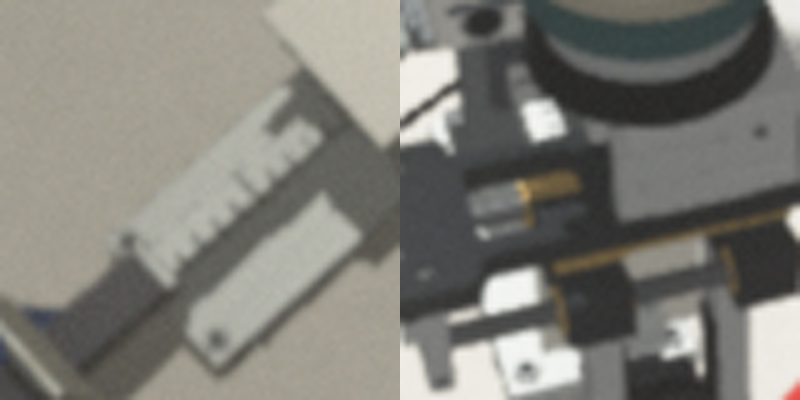

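Picture 10: the bar with its ticks is exposed and the sleeve's edge is at about crop (155,270), near the 100 mm line. Next I measure the sleeve's displacement from intensity profiles along the bar, home frame against averaged current frames.

```bash
python3 - <<'E'
from h import *
rep()
im=np.mean([imaging.read_camera('top').astype(np.float32) for _ in range(8)],0).mean(2); np.save('t5avg.npy',im)
h=cv2.imread('pics/top0.png').astype(np.float32).mean(2)
S=np.array([.5525,.173,0]);ey=np.array([-.686,.728,0]);ex=np.array([.728,.686,0])
def prof(I,ys,xs,z):
    P=np.array([[proj('top',S+ey*y+ex*x+[0,0,z]) for y in ys] for x in xs],np.float32)
    return cv2.remap(I,P[...,0].copy(),P[...,1].copy(),cv2.INTER_LINEAR).mean(0)
ys=np.arange(20,190,2)/1e3
for n,xs in(('centre',np.arange(-3,4,1.5)/1e3),('-x side',np.arange(-7.5,-3,1.)/1e3),):
    for m,I in(('now',im),('home',h)):
        p=prof(I,ys,xs,.079); print(n,m); print(' '.join(f'{int(y*1e3+.5)}:{int(v)}' for y,v in zip(ys,p)))
E
```

```text
grasp [0.3829 0.3522 0.0984] yaw 43.2 tilt [ 0.0016  0.0002 -1.    ] F [ 7.2563  1.8806 -3.1113] w 0.029353844252150246 t 15.175
along y 96.68195321685127 x -0.5147269339132158 Fy -3.6087512859818185 Fx 6.572676839509482
centre now
20:185 22:185 24:184 26:178 28:151 30:110 32:89 34:91 36:94 38:93 40:93 42:103 44:129 46:155 48:166 50:165 52:167 54:171 56:172 58:168 60:163 62:166 64:172 66:173 68:168 70:163 72:168 74:173 76:173 78:162 80:146 82:151 84:168 86:174 88:171 90:164 92:167 94:174 96:175 98:171 100:166 102:169 104:175 106:176 108:171 110:163 112:166 114:173 116:175 118:173 120:168 122:170 124:173 126:169 128:164 130:158 132:133 134:100 136:85 138:83 140:83 142:83 144:83 146:83 148:83 150:83 152:82 154:82 156:82 158:82 160:82 162:81 164:81 166:80 168:80 170:80 172:79 174:79 176:78 178:78 180:80 182:86 184:95 186:99 188:101
centre home
20:93 22:99 24:121 26:153 28:165 30:163 32:167 34:156 36:120 38:89 40:79 42:78 44:80 46:80 48:80 50:80 52:80 54:81 56:80 58:79 60:80 62:80 64:79 66:79 68:80 70:80 72:80 74:80 76:79 78:79 80:80 82:81 84:84 86:98 88:121 90:145 92:142 94:112 96:97 98
[... 818 characters left out ...]
 156:81 158:81 160:81 162:81 164:80 166:80 168:79 170:79 172:79 174:78 176:78 178:78 180:79 182:85 184:94 186:99 188:101
-x side home
20:89 22:92 24:109 26:132 28:147 30:155 32:167 34:158 36:120 38:88 40:80 42:78 44:77 46:79 48:81 50:80 52:80 54:81 56:80 58:81 60:79 62:79 64:80 66:79 68:80 70:80 72:79 74:79 76:79 78:78 80:78 82:79 84:84 86:94 88:116 90:140 92:137 94:107 96:93 98:92 100:85 102:70 104:62 106:65 108:73 110:76 112:77 114:78 116:76 118:79 120:80 122:78 124:79 126:80 128:79 130:79 132:76 134:69 136:64 138:60 140:58 142:61 144:62 146:63 148:64 150:67 152:70 154:69 156:67 158:63 160:60 162:57 164:56 166:56 168:56 170:57 172:72 174:96 176:102 178:90 180:76 182:67 184:65 186:65 188:66
```

The ring-to-dark transition moved from 36.0 to ~132.9 mm, so the sleeve is drawn ~97 mm, which agrees with the tool's own motion. It needs 3 mm more.

```bash
python3 -m creep '[[[0,0,-2],[0,0,0]],[[0,0,-3],[0,0,0]],[[0,0,-3],[0,0,0]],[[0,0,-3],[0,0,0]]]'
cat > m.py <<'E'
from h import *
rep()
im=np.mean([imaging.read_camera('top').astype(np.float32) for _ in range(8)],0).mean(2); cv2.imwrite('pics/tend.png',im)
h=cv2.imread('pics/top0.png').astype(np.float32).mean(2)
S=np.array([.5525,.173,0]);ey=np.array([-.686,.728,0]);ex=np.array([.728,.686,0])
def prof(I,ys,xs,z):
    P=np.array([[proj('top',S+ey*y+ex*x+[0,0,z]) for y in ys] for x in xs],np.float32)
    return cv2.remap(I,P[...,0].copy(),P[...,1].copy(),cv2.INTER_CUBIC).mean(0)
xs=np.arange(-7,4,1.)/1e3
def cross(I,a,b):
    ys=np.arange(a,b,.1); p=prof(I,ys/1e3,xs,.079); i=np.where((p[:-1]>=122)&(p[1:]<122))[0]; return ys[i]
print('home',cross(h,32,42),'now',cross(im,122,145))
ys=np.arange(55,126,.5); p=prof(im,ys/1e3,xs[:4],.079); from scipy.signal import find_peaks
print('ticks',ys[find_peaks(-p,prominence=4)[0]])
rep()
E
python3 m.py
```

```text
time: 16.08
position: [0.3806, 0.3543, 0.2788]
tcp_rot: [0.281, 0.648, -0.281, 0.649]
ft_force: [6.8, -0.2, -4.0]
width: 0.0293
grasp [0.3809 0.3543 0.0984] yaw 43.2 tilt [ 0.0016  0.0001 -1.    ] F [ 6.7926 -0.1618 -3.9971] w 0.0292659501322408 t 16.075
along y 99.598667267138 x -0.5500604226582995 Fy -4.777505713372732 Fx 4.833978207544582[ WARN:0@15.817] global loadsave.cpp:1063 imwrite_ Unsupported depth image for selected encoder is fallbacked to CV_8U.
Traceback (most recent call last):
  File "m.py", line 12, in <module>
    print('home',cross(h,32,42),'now',cross(im,122,145))
                                      ~~~~~^^^^^^^^^^^^
  File "m.py", line 11, in cross
    ys=np.arange(a,b,.1); p=prof(I,ys/1e3,xs,.079); i=np.where((p[:-1]>=122)&(p[1:]<122))[0]; return ys[i]
                            ~~~~^^^^^^^^^^^^^^^^^^
  File "m.py", line 7, in prof
    P=np.array([[proj('top',S+ey*y+ex*x+[0,0,z]) for y in ys] for x in xs],np.float32)
                 ~~~~^^^^^^^^^^^^^^^^^^^^^^^^^^^
  File "h.py", line 18, in proj
    m=imaging.camera_model(name); K=np.array(m['intrinsics'])
ValueError: time passes only in moves, steps and waits
```

```bash
sed -i 's/m=imaging.camera_model(name)/m=cm(name)/' h.py; sed -i '3a import functools\n@functools.lru_cache(None)\ndef cm(n): return imaging.camera_model(n)' h.py; python3 m.py 2>&1 | grep -v WARN
```

```text
grasp [0.3809 0.3543 0.0984] yaw 43.2 tilt [ 0.0016  0.0002 -1.    ] F [ 7.0346  0.3113 -3.8681] w 0.029096958931771243 t 16.475
along y 99.60912137348714 x -0.532440402023427 Fy -4.59909919475433 Fx 5.334775064918061
home [35.9] now [135.5]
ticks [ 60.5  70.5  80.5  90.5 101.  111.  121. ]
grasp [0.3809 0.3543 0.0984] yaw 43.19 tilt [ 0.0016  0.0001 -1.    ] F [ 5.6328  0.194  -4.9563] w 0.02942094782098127 t 16.875
along y 99.56321117941037 x -0.5419221308082898 Fy -3.7228196594224063 Fx 4.233748077506636
```

Image says 98.9–99.6 mm and the tool motion says 99.9 mm. I add a 0.5 mm nudge, settle, and take a final look.

```bash
python3 -m creep '[[[0,0,-0.5],[0,0,0]],[[0,0,-0.5],[0,0,0]],[[0,0,-0.5],[0,0,0]],[[0,0,-0.5],[0,0,0]],[[0,0,-0.5],[0,0,0]],[[0,0,-0.5],[0,0,0]]]'
python3 m.py 2>&1 | grep -v WARN
python3 -c "
import cv2,numpy as np
a=cv2.imread('pics/tend.png');from h import snap
o,s=snap('side','send.png'); s=s[:,:,::-1]
cv2.imwrite('pics/cend.png',np.hstack([cv2.resize(a[180:320,120:260],(400,400),interpolation=cv2.INTER_CUBIC),cv2.resize(s[230:400,190:360],(400,400))]))"
```

```text
time: 17.62
position: [0.3804, 0.3545, 0.2788]
tcp_rot: [0.281, 0.648, -0.281, 0.649]
ft_force: [7.5, 0.4, -3.5]
width: 0.0296
grasp [0.3807 0.3545 0.0984] yaw 43.19 tilt [ 0.0017 -0.     -1.    ] F [ 7.5056  0.4273 -3.4978] w 0.029563128499961837 t 17.625
along y 99.91226702387848 x -0.5331249940983361 Fy -4.837756247321991 Fx 5.757207139127257
home [35.9] now [136.2]
ticks [ 60.5  70.5  80.5  90.5 101.  111.  121. ]
grasp [0.3807 0.3546 0.0984] yaw 43.19 tilt [ 0.0018  0.     -1.    ] F [ 6.463  -0.0629 -4.8874] w 0.029206527329120047 t 18.025
along y 99.9424120796884 x -0.517211274529526 Fy -4.479428937795515 Fx 4.661923342053542
```

View pics/cend.png

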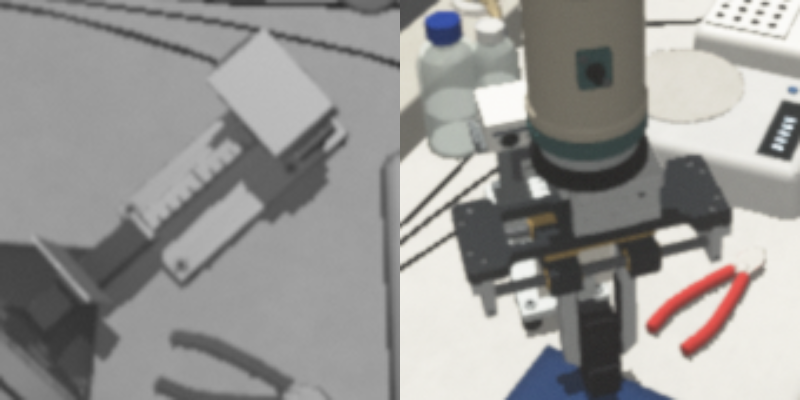

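Picture 11: the sensor is seated square on the pillar, the sleeve is held out at the 100 mm line, and the cutters and bottles are untouched. Handing in.

```bash
python3 -c "
from station import close_job; print(close_job())"
```

```text
the job is handed in; nothing more can be done
None
```

I set the white sensor on the jig's seat with its eyes facing the reflector plate. Contact came with its underside at about z = 0.100 m, and I eased off before letting go. I then pinched the head to press the lock button and drew the sleeve out. I handed in at about 18 s with the 30 N grip still holding it.

**Checks that agree**
- **Sleeve position:** the tool's own travel gives about 100.2 mm and the image edge shift about 100.3 mm.
- **Catch:** the force stayed at a steady 3–5 N along the draw, which is the spring. The catch was free and was not forced.
- **Sensor:** the last pictures show it level and square on the seat. I judged its centring from the pictures only.
- **Bystanders:** the cutters and the bottles behind the jig are unmoved in the last pictures. The driver was outside the final crops, but the arm never went near it.

**Checks that disagreed**
- **Tick-line scale:** scaled by the visible tick lines, the same image gives about 99.5 mm, so the true reading is uncertain by roughly 0.5 mm.
- **Grip width:** the gripper read 29 mm, not the expected 31 mm with the button in. I put this down to the fingers bending under load, and the catch did release.
- **Seat height:** wrist-camera triangulation gave the lip tops at about 102 mm against 109 mm from the text. I used the text's height, and contact with the seat confirmed it.

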